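# Hold a glass cell in the light path

### The arm

A 6-joint arm with a two-finger parallel gripper is mounted at the origin on the work surface. World frame = base frame: x ahead of the robot, y to its left, z up, the work surface at z = 0. Lengths are in mm, angles in rad, forces in N, time in s.
With the tool pointing down it reaches from about 250 to 850 mm from the base axis. Payload 12.5 kg.
Tool frame: the origin (TCP) lies between the finger pads; the fingertips stand 22 mm ahead of it and the grasp point (between the pads) lies 3 mm ahead of it (nose_length is the distance from the TCP to the fingertips, in mm); z points along the fingers, x is the direction in which the jaws open and shut, and the axes are right-handed (so a half turn about z gives the same grasp; the last joint's range is limited). The gripper opens to 93 mm and grips with 3 to 60 N. Pads are 15 mm wide; open, the fingers measure 128 mm over their backs; the gripper's body (75 mm by 188 mm) begins 65 mm behind the grasp point.
Start: joints at [1.141, 0.351, 1.652, -0, 1.139, -0.085], TCP at [185.873, 517.625, 209.733] pointing down, gripper open.
Joint ranges: [-2.75, 2.75], [-0.79, 2.1], [0.01, 2.65], [-1.57, 4.71], [0.07, 3.14], [-2.87, 2.87]. Speed limits (rad/s): [2.22, 2.22, 2.79, 3.14, 3.14, 3.14].

### API

Orientations are given as a rotation vector (axis times angle).
In Python, from rig import * gives the robot as it stands.
- The arm moves only by the tool carry_out, never from a script. Its argument "moves" is a list of rows, each an object of numbers: "tx", "ty", "tz": the shift along the world's x, y, z in m; "ax", "ay", "az": the turn, a rotation vector about the world's x, y, z in rad. A call has exactly 5 rows; each row shifts and turns the commanded pose from where the row before left it; what a row does not reach is not made up. A row lasts 1/8 s, in which the tool goes at most 62.5 mm and 10.7 degrees, less where a joint would pass 70% of its speed; a pose out of reach is approached as far as the arm can. A call with a gripper value outside its range is refused whole. "claw" is the finger opening in m, from 0 to 0.093, set as the call begins (left out, the last holds). The fingers move at their own pace and stop on an object; "grip_force" is the grip in N (left out, the last holds). Time passes only in rows, so rows that do not move let the fingers close, or fill a call up. It gives the time, the measured TCP pose, the force and the opening at its end, in the units of the state.
- get_state(): the state, without advancing time (a new reading comes with each control period).
- read_camera(name): name is "side" or "top"; returns (picture, depth): 420x560x3 uint8, red, green, blue; 420x560 float32, mm along the optical axis (not along the pixel's ray), 0 where there is no reading.
- camera_info(name): a dict with "camera_matrix" (3x3 intrinsics, pixels), "origin" and "rotation" of the camera in the world. Camera axes: x right, y down, z forward; pixel columns grow to the right and rows downward; lengths in mm; the calibration is good to about 2 mm. A picture is of the moment at which its call begins. camera_info takes no time and is no camera call.
- hand_in(): hands the job in, once; it reports no verdict.
The state is a dict: "clock": time; "qpos": joint angles; "qd": joint speeds; "tau": joint torques, N m; "position": TCP position; "orientation": TCP orientation; "wrist_force": force on the tool from outside, world axes, zero at the start; "wrist_torque": the same for the moment, N m; "grip_width": opening from 0.0 (shut) to 1.0 (fully open).
Only numpy, scipy, OpenCV 4.12 (cv2) and the standard library are available. Lean on these libraries where they do the work, as an engineer would, in place of code of your own. Each camera call takes 0.05 s, during which the arm holds its last target.

### The job

Lift the steel blanking block out of the light path between the lamp and the detector and stand it upright in the shallow grey tray. Then take the long glass cell from the low blue stand by its two broad frosted sides only, never touching its clear end windows, and hold it upright and free in the air about midway between lamp and detector, lengthwise along the light path with the path running through the middle of both windows. Finish while still holding it there, and leave everything else where it is.

Things in the scene. Friction and masses are not known exactly. Their poses are not given: they have to be found in the camera images.
- bench: fixed light bench: aluminium base plate 90 (x) x 270 (y) x 20 mm high, with two white housings on it, lamp at +y and detector at -y, each 80 x 63 mm and reaching 105 mm above the table. From each a black barrel 28 mm in diameter points at the other; the barrel ends are 110 mm apart. Origin: centre of the underside; z up; the light path runs along its y axis. Stands at any yaw within 0.3 rad
- beam (a point): mid point of the light path, half-way between the two barrel ends, on the barrels' common axis, 68 mm above the table (48 mm above the base plate); y axis along the light path
- block_center (a point): centre of the loose steel blanking block, 30 x 30 x 70 mm high, about 150 g, standing on the bench's base plate between the barrels so that it blocks the light path; its sides are roughly square to the bench. Axes x, y across, z up; the bottom is 35 mm below this point
- tray: fixed shallow grey open tray, 110 x 110 mm outside, walls 4 mm thick and 15 mm high, floor 4 mm thick. Origin: centre of the underside. Stands left or right of the bench; it and the blue stand swap sides
- stand: fixed low blue stand, 44 (x) x 150 (y) x 20 mm high, with an open groove 5 mm deep and 16.5 mm wide along its y axis, floor of the groove 15 mm above the table. Origin: centre of the underside
- cell_center (a point): centre of the long glass cell, 13.5 mm (x) x 42 mm (y) x 50 mm high (z), about 50 g, standing upright in the groove near the middle of the stand, 25 mm from its centre to its bottom, so the stand's top edges are 20 mm below this point. The broad frosted sides face +x and -x and are 13.5 mm apart; the clear windows are the two narrow ends, facing +y and -y. It looks the same either way round
- window_a: clear window, 2 mm thick, 12.5 mm wide, 49 mm high: the cell's +y end. Origin at its centre
- window_b: the same at the cell's -y end
- cell: the long glass cell itself; origin at the centre of its underside, axes as for cell_center
- block: the steel blanking block itself; origin at the centre of its underside
- cuvette_a: bystander: small square cuvette 12.5 x 12.5 x 45 mm high standing in the same groove, 55 to 63 mm from the stand's middle, beyond the cell's +y end. Origin: centre of the underside
- cuvette_b: bystander: the same on the -y side of the cell
- vial_a: bystander: small capped vial, 23 mm across, 46 mm high. Origin: centre of the underside
- vial_b: bystander: another such vial
- cup: bystander: clear plastic cup, 60 mm across, 35 mm high. Origin: centre of the underside
- spatula: bystander: metal spatula, 160 mm long, lying on the table
- floret: bystander: cauliflower floret, about 56 mm across, 50 mm high. Origin: centre of the underside
Things that resemble listed ones, but are neither listed nor needed, are in the scene too. Of the things that look like the tray, take the one that is nearest to the robot's base at the start. Of the things that look like the block, the smaller one is meant.

How it is judged:
By the outcome, as a careful person would: the job done as asked, in the order asked, and still so for the second after the job is handed in, while the arm keeps its last pose, push and grip.
It also fails if it takes over 61 s, if anything falls off the work surface, if the arm or the gripper's body presses on something with over 40 N, if the wrist force passes 120 N, or if a joint passes its speed limit or range.

## Working session

There is one attempt and no reset: what is moved stays moved. The work goes in short steps, Python scripts to look and compute and a tool call to move; the robot and the scene stay as the last step left them, time stands still between calls to the robot, and variables do not carry over. Pictures are saved under pics/ and viewed, and the job is handed in when it is done.

Besides the shell and the picture viewer there is one more tool, called after ">>>" as name(argument=value, ...) on one line, values as JSON. carry_out: Moves the arm, as the interface text tells. Its arguments: {"type":"object","properties":{"moves":{"type":"array","items":{"type":"object","properties":{"tx":{"type":"number"},"ty":{"type":"number"},"tz":{"type":"number"},"ax":{"type":"number"},"ay":{"type":"number"},"az":{"type":"number"}}}},"claw":{"type":"number"},"grip_force":{"type":"number"}},"required":["moves"]}

```bash
mkdir -p pics; ls; cat > h.py <<'E'
from rig import *
import numpy as np, cv2
def grab(tag):
    for n in ("side","top"):
        p,d=read_camera(n); cv2.imwrite(f"pics/{tag}_{n}.png",cv2.cvtColor(p,cv2.COLOR_RGB2BGR)); np.savez(f"pics/{tag}_{n}.npz",p=p,d=d)
def load(tag,n):
    z=np.load(f"pics/{tag}_{n}.npz"); return z['p'],z['d']
def cloud(tag,n):
    p,d=load(tag,n); c=camera_info(n); K=np.array(c['camera_matrix']);R=np.array(c['rotation']);o=np.array(c['origin'])
    v,u=np.indices(d.shape); P=np.stack([(u-K[0,2])/K[0,0]*d,(v-K[1,2])/K[1,1]*d,d],-1)
    return P@R.T+o
def ray(n,u,v,z):
    c=camera_info(n); K=np.array(c['camera_matrix']);R=np.array(c['rotation']);o=np.array(c['origin'])
    r=R@np.array([(u-K[0,2])/K[0,0],(v-K[1,2])/K[1,1],1]); return o+r*(z-o[2])/r[2]
E
python3 - <<'E'
from h import *
grab("a")
for n in ("side","top"): print(n,camera_info(n))
print(get_state())
E
```

```text
pics
side {'camera_matrix': array([[502.96927405,   0.        , 280.82615003],
       [  0.        , 502.96927405, 217.03487035],
       [  0.        ,   0.        ,   1.        ]]), 'origin': array([ 258.53773625, -983.98815782,  683.64789031]), 'rotation': array([-2.07358287,  0.28094759, -0.17800585])}
top {'camera_matrix': array([[456.99991415,   0.        , 275.66387083],
       [  0.        , 456.99991415, 205.40423242],
       [  0.        ,   0.        ,   1.        ]]), 'origin': array([ 326.96942255,   41.87028621, 1213.9162236 ]), 'rotation': array([-2.0485153 ,  2.16690753, -0.2277566 ])}
{'clock': 0.1, 'qpos': array([ 1.14139112e+00,  3.51166570e-01,  1.65235374e+00, -6.59792275e-06,
        1.13912360e+00, -8.45967403e-02]), 'qd': array([ 0.00047368, -0.00177907, -0.00069049, -0.00031776,  0.00089453,
        0.00194118]), 'tau': array([ 3.75566997e-04, -4.98035538e+01, -2.85707849e+01,  7.00184936e-02,
        2.38699367e-02, -1.50007520e-05]), 'position': array([185.74965134, 517.34042259, 209.26633484]), 'orientation': array([ 2.56915995e+00,  1.80711297e+00, -1.42111721e-03]), 'wrist_force': array([ 1.0416774 ,  0.17520452, -0.58912185]), 'wrist_torque': array([-0.02546523, -0.09505325, -0.00594615]), 'grip_width': 1.0001111663098028}
```

```bash
sed -i "s/R=np.array(c\['rotation'\])/R=cv2.Rodrigues(np.array(c['rotation']))[0]/" h.py
```

```text
(no output)
```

View pics/a_top.png

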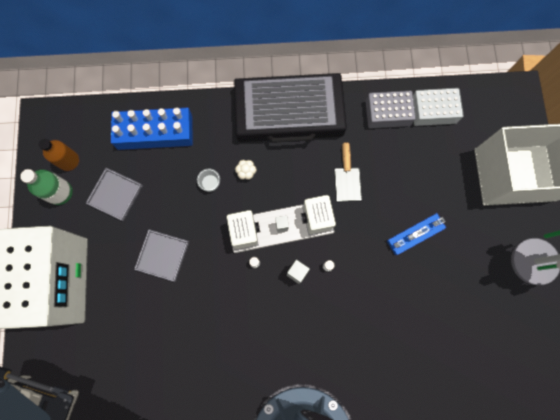

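View pics/a_side.png

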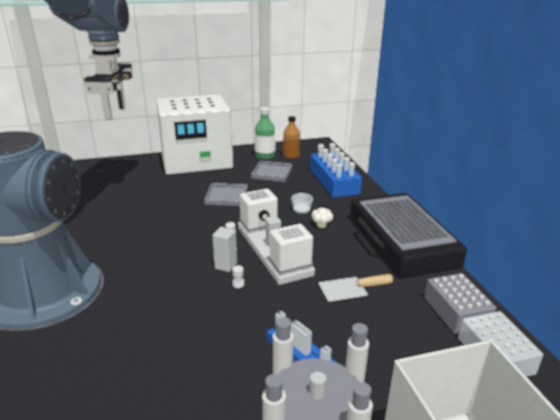

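The top view shows two trays, at (114,194) and (161,255). The block on the bench is at (283,224), and a larger look-alike stands at (298,271). The stand with the cell is at (417,234). Lamp and detector are at (243,230) and (319,215), one of them on each side of the block. Next I'll measure these.

```bash
python3 - <<'E'
from h import *
p,d=load("a","top"); C=cloud("a","top")
for nm,(u,v) in dict(t1=(114,194),t2=(161,255),blk=(283,219),big=(298,271),stand=(417,234),h1=(243,228),h2=(319,213),table=(220,330)).items(): print(nm,C[v,u].round(0))
def crop(n,x0,y0,w,h,s,name):
    q=load("a",n)[0][y0:y0+h,x0:x0+w]; cv2.imwrite("pics/"+name,cv2.cvtColor(cv2.resize(q,None,fx=s,fy=s,interpolation=cv2.INTER_CUBIC),cv2.COLOR_RGB2BGR))
crop("top",220,185,130,100,6,"c1.png"); crop("top",380,205,75,55,10,"c2.png")
crop("side",200,180,130,115,5,"c3.png"); crop("side",250,300,100,80,7,"c4.png")
# trays, stand rects
for nm,(x0,x1,y0,y1) in dict(t1=(80,148,165,225),t2=(130,195,225,285)).items():
    Z=C[y0:y1,x0:x1]; m=((Z[...,2]>6)|(p[y0:y1,x0:x1].max(-1)>60)).astype(np.uint8)
    c=max(cv2.findContours(m,0,2)[0],key=cv2.contourArea); pts=[ray("top",a+x0,b+y0,10)[:2] for a,b in c[:,0]]
    r=cv2.minAreaRect(np.float32(pts)); print(nm,r, 'dist',np.hypot(*r[0]))
E
```

```text
t1 [649. 475.  -3.]
t2 [473. 344.   4.]
blk [535.  18.  94.]
big [405. -11.  89.]
stand [ 489. -335.   16.]
h1 [516. 117. 107.]
h2 [543. -72. 106.]
table [273. 194.   3.]
t1 ((647.1199340820312, 470.2784118652344), (121.0484390258789, 115.93573760986328), 61.65085983276367) dist 799.9537447582951
t2 ((472.9731140136719, 342.3101806640625), (118.434814453125, 119.73429107666016), 69.96430969238281) dist 583.8491469258587
```

View pics/c1.png

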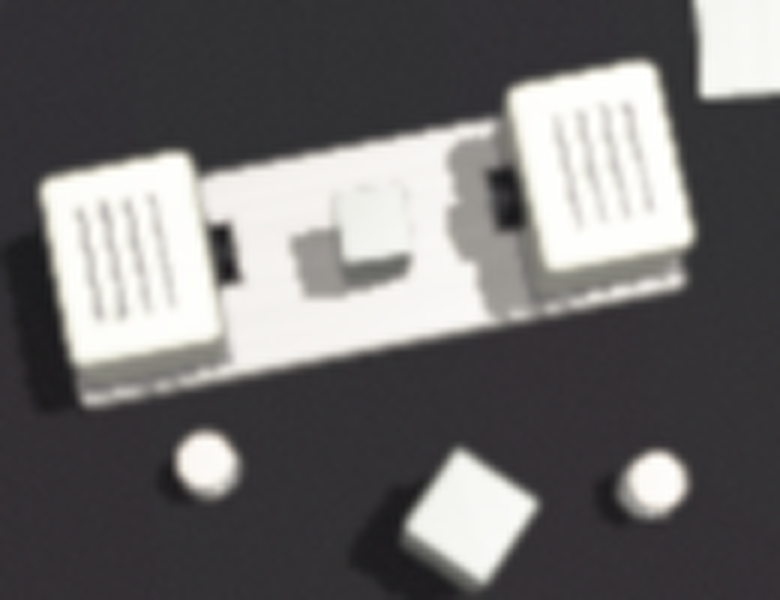

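View pics/c2.png

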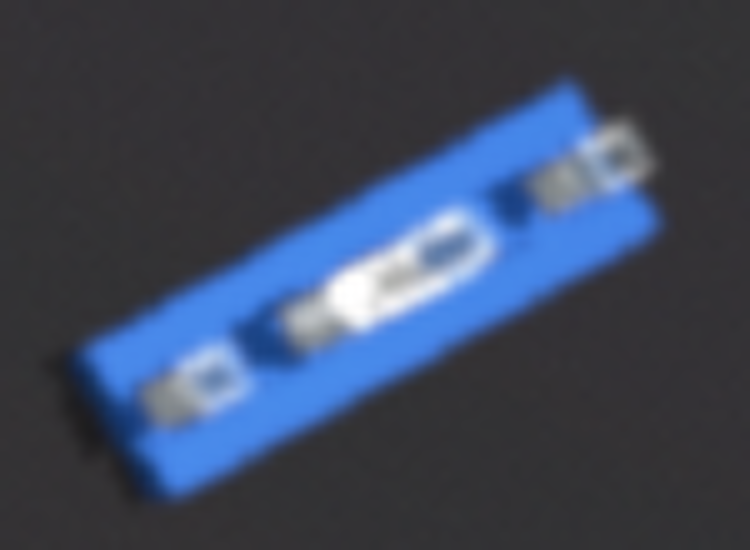

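View pics/c3.png

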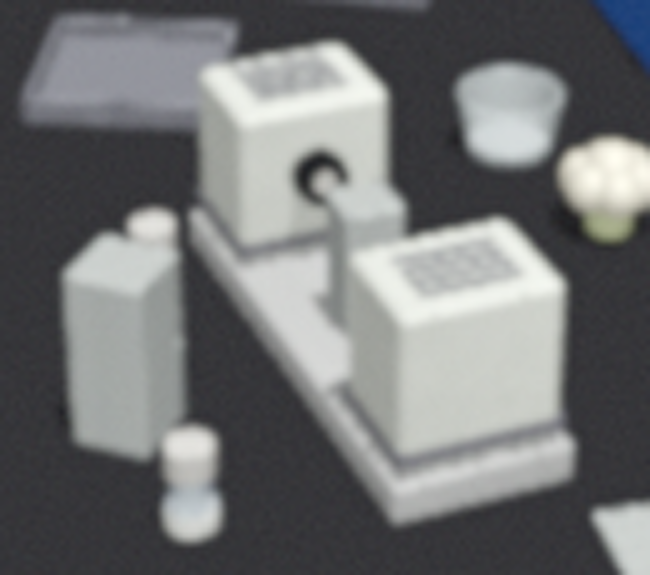

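View pics/c4.png

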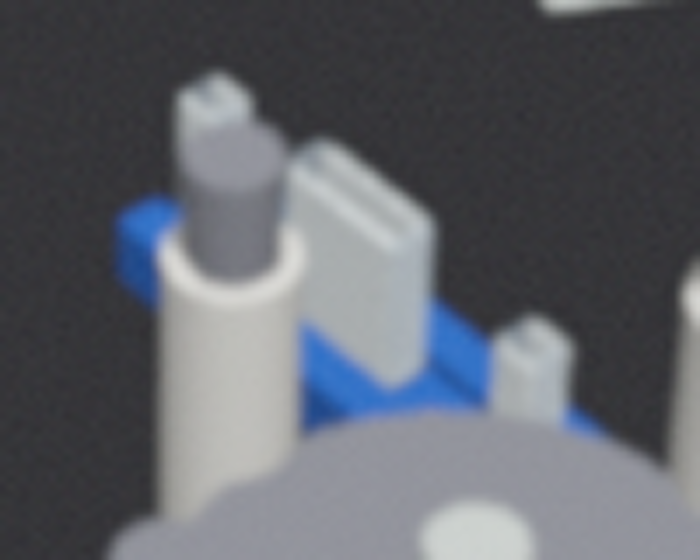

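The crops confirm it. The bench block, top at top-view (282,222), stands between the barrels with its top at about 90 mm. The free one at (298,271) is taller and wider (89 mm, on the table), so the bench block is the smaller one meant. The tray at (161,255) is 584 mm from the base against 800 mm for the other, so it is the one meant.

```bash
cat >> h.py <<'E'
def blob(tag,n,box,z0,z1,zp,big=True):
    x0,x1,y0,y1=box; C=cloud(tag,n)[y0:y1,x0:x1]; m=((C[...,2]>z0)&(C[...,2]<z1)).astype(np.uint8)
    nn,l,s,_=cv2.connectedComponentsWithStats(m,connectivity=4); k=1+np.argmax(s[1:,4]); ys,xs=np.nonzero(l==k)
    pts=np.float32([ray(n,a+x0,b+y0,zp)[:2] for a,b in zip(xs,ys)])
    r=cv2.minAreaRect(pts); return pts,r,C[l==k][:,2].mean()
E
python3 - <<'E'
from h import *
def show(nm,*a):
    pts,r,z=blob("a",*a); print(nm,'n',len(pts),'mean',pts.mean(0).round(1),'rect',np.round(r[0],1),np.round(r[1],1),round(r[2],1),'area^.5',0, 'z',z.round(1))
    return pts
h1=show('lamp','top',(222,264,200,256),95,120,105); h2=show('det','top',(298,340,188,242),95,120,105)
show('blk','top',(270,295,205,235),80,105,90)
show('big','top',(280,315,255,288),75,105,85)
show('cell','top',(402,440,218,250),45,80,65)
a=h1.mean(0)-h2.mean(0); print('bench yaw',np.degrees(np.arctan2(-a[0],a[1])),'len',np.hypot(*a),(h1.mean(0)+h2.mean(0))/2)
# base plate by colour at z=20: bench visible
p,_=load("a","top"); hsv=cv2.cvtColor(p,cv2.COLOR_RGB2HSV)
m=cv2.inRange(hsv,(95,120,60),(125,255,255)); m[:200]=0;m[260:]=0;m[:,:380]=0;m[:,460:]=0
m=cv2.morphologyEx(m,cv2.MORPH_CLOSE,np.ones((9,9)))
ys,xs=np.nonzero(m); pts=np.float32([ray("top",a,b,20)[:2] for a,b in zip(xs,ys)]); print('stand',len(pts),pts.mean(0),cv2.minAreaRect(pts))
C=cloud("a","top"); 
print('cell depth z', C[222:246,404:436,2].max())
E
```

```text
lamp n 819 mean [516.2 121.7] rect [516.4 121.7] [80.4 62.6] 8.0 area^.5 0 z 104.9
det n 806 mean [544. -72.] rect [544.2 -71.9] [80.3 63.4] 8.2 area^.5 0 z 104.6
blk n 147 mean [528.4  21.6] rect [528.5  21.7] [30.4 30. ] 6.1 area^.5 0 z 89.8
big n 269 mean [406.1 -10.9] rect [406.  -11.1] [39.2 40.3] 52.7 area^.5 0 z 91.8
cell n 20 mean [ 495.5 -343.4] rect [ 494.1 -342.3] [12.3 12.7] 22.9 area^.5 0 z 60.1
bench yaw 8.150343 len 195.65501 [530.10974   24.860443]Traceback (most recent call last):
  File "<stdin>", line 14, in <module>
  File "h.py", line 13, in ray
    c=camera_info(n); K=np.array(c['camera_matrix']);R=cv2.Rodrigues(np.array(c['rotation']))[0];o=np.array(c['origin'])
ValueError: time passes only in moves, steps and waits
```

```bash
sed -i 's/^import numpy as np, cv2/import numpy as np, cv2\nimport functools\ncamera_info=functools.lru_cache(None)(camera_info)/' h.py
python3 - <<'E'
from h import *
p,_=load("a","top"); hsv=cv2.cvtColor(p,cv2.COLOR_RGB2HSV)
m=cv2.inRange(hsv,(95,120,60),(125,255,255)); m[:200]=0;m[265:]=0;m[:,:380]=0;m[:,460:]=0
m=cv2.morphologyEx(m,cv2.MORPH_CLOSE,np.ones((11,11)))
ys,xs=np.nonzero(m); pts=np.float32([ray("top",a,b,20)[:2] for a,b in zip(xs,ys)]); print('stand',len(pts),pts.mean(0),cv2.minAreaRect(pts))
# cell top in crops c2: right end & left end (crop px/10+ offset -0.45)
f=lambda u,v:(u/10-.45+380,v/10-.45+205)
for q in [(340,275),(365,330),(497,238),(470,205)]: print(q,ray("top",*f(*q),65)[:2].round(1))
for q in [(75,350),(570,75),(665,225),(175,500)]: print('st',q,ray("top",*f(*q),20)[:2].round(1))
# side: cell top corners from c4 (7x, off 250,300)
g=lambda u,v:(u/7-.43+250,v/7-.43+300)
for q in [(285,158),(325,138),(437,215),(397,247)]: print('side',q,ray("side",*g(*q),65)[:2].round(1))
E
```

```text
stand 1076 [ 489.13174 -330.25983] ((489.78082275390625, -331.5252990722656), (48.362857818603516, 158.7535858154297), 25.04837417602539)
(340, 275) [ 488.2 -311.4]
(365, 330) [ 473.8 -316. ]
(497, 238) [ 495.4 -352.3]
(470, 205) [ 504.2 -346.5]
st (75, 350) [ 478.6 -253.4]
st (570, 75) [ 544.6 -392.6]
st (665, 225) [ 503.  -412.4]
st (175, 500) [ 437.9 -275.2]
side (285, 158) [ 472.1 -315.3]
side (325, 138) [ 484.5 -310.6]
side (437, 215) [ 503.4 -346. ]
side (397, 247) [ 489.9 -354.5]
```

Measured positions:

| Thing | Position (mm) | Yaw |
|---|---|---|
| Beam midpoint | (530,25) | 8.15° |
| Block | (528.4,21.6) | about 7° |
| Cell | (489.5,-331.5) | about 25.2° |
| Tray | (473,342) | – |

The sizes match the ones given. I'll go above the block with the jaws across the beam, so the turn is -1.084 rad.

>>> carry_out(moves=[{"tx": 0.034, "ty": -0.05, "az": -0.108}, {"tx": 0.034, "ty": -0.05, "az": -0.108}, {"tx": 0.034, "ty": -0.05, "az": -0.108}, {"tx": 0.034, "ty": -0.05, "az": -0.108}, {"tx": 0.034, "ty": -0.05, "az": -0.108}], claw=0.07, grip_force=30)

```text
validation failed for argument at $.mo...
```

>>> carry_out(moves=[{"tx": 0.034, "ty": -0.05, "az": -0.108}, {"tx": 0.034, "ty": -0.05, "az": -0.108}, {"tx": 0.034, "ty": -0.05, "az": -0.108}, {"tx": 0.034, "ty": -0.046, "az": -0.108}, {"tx": 0.034, "ty": -0.046, "az": -0.108}])

```text
validation failed for argument at $.mo...
```

>>> carry_out(moves=[{}, {}, {}, {}, {}])

```text
validation failed for argument at $.mo...
```

Every row apparently needs all six fields.

>>> carry_out(moves=[{"tx": 0.034, "ty": -0.05, "tz": 0, "ax": 0, "ay": 0, "az": -0.108}, {"tx": 0.034, "ty": -0.05, "tz": 0, "ax": 0, "ay": 0, "az": -0.108}, {"tx": 0.034, "ty": -0.05, "tz": 0, "ax": 0, "ay": 0, "az": -0.108}, {"tx": 0.034, "ty": -0.05, "tz": 0, "ax": 0, "ay": 0, "az": -0.108}, {"tx": 0.034, "ty": -0.05, "tz": 0, "ax": 0, "ay": 0, "az": -0.108}], claw=0.07, grip_force=30)

```text
clock: 0.72
position: [356.5, 265.9, 209.7]
orientation: [2.96, 1.052, -0.0]
wrist_force: [0.2, 0.3, 1.7]
grip_width: 0.751
```

>>> carry_out(moves=[{"tx": 0.034, "ty": -0.05, "tz": 0, "ax": 0, "ay": 0, "az": -0.108}, {"tx": 0.034, "ty": -0.05, "tz": 0, "ax": 0, "ay": 0, "az": -0.108}, {"tx": 0.034, "ty": -0.05, "tz": 0, "ax": 0, "ay": 0, "az": -0.108}, {"tx": 0.034, "ty": -0.048, "tz": 0, "ax": 0, "ay": 0, "az": -0.108}, {"tx": 0.036, "ty": -0.047, "tz": 0, "ax": 0, "ay": 0, "az": -0.108}])

```text
clock: 1.35
position: [528.6, 20.7, 209.6]
orientation: [-3.134, -0.223, 0.0]
wrist_force: [0.2, 1.0, 0.0]
grip_width: 0.753
```

```bash
python3 - <<'E'
from h import *
s=get_state(); print(s['position'],s['orientation'],s['qpos'],s['clock'])
R=cv2.Rodrigues(s['orientation'])[0]; print(np.degrees(np.arctan2(R[1,0],R[0,0])))
E
```

```text
[528.61709191  20.73631112 209.62305007] [-3.13355233e+00 -2.23026807e-01  3.42440663e-04] [-4.88510583e-02  3.12963774e-01  1.70563854e+00  9.60647569e-05
  1.12322036e+00 -1.91000594e-01] 1.35
8.142186599949468
```

>>> carry_out(moves=[{"tx": 0, "ty": 0.001, "tz": -0.04, "ax": 0, "ay": 0, "az": 0}, {"tx": 0, "ty": 0, "tz": -0.04, "ax": 0, "ay": 0, "az": 0}, {"tx": 0, "ty": 0, "tz": -0.03, "ax": 0, "ay": 0, "az": 0}, {"tx": 0, "ty": 0, "tz": -0.015, "ax": 0, "ay": 0, "az": 0}, {"tx": 0, "ty": 0, "tz": -0.007, "ax": 0, "ay": 0, "az": 0}])

```text
clock: 1.98
position: [527.9, 23.7, 77.4]
orientation: [-3.133, -0.229, 0.001]
wrist_force: [-1.3, 0.4, 0.7]
grip_width: 0.752
```

>>> carry_out(moves=[{"tx": 0, "ty": 0, "tz": 0, "ax": 0, "ay": 0, "az": 0}, {"tx": 0, "ty": 0, "tz": 0, "ax": 0, "ay": 0, "az": 0}, {"tx": 0, "ty": 0, "tz": 0, "ax": 0, "ay": 0, "az": 0}, {"tx": 0, "ty": 0, "tz": 0, "ax": 0, "ay": 0, "az": 0}, {"tx": 0, "ty": 0, "tz": 0, "ax": 0, "ay": 0, "az": 0}], claw=0.01, grip_force=30)

```text
clock: 2.6
position: [528.0, 23.6, 78.0]
orientation: [3.133, 0.229, 0.001]
wrist_force: [-0.3, 0.6, 1.8]
grip_width: 0.314
```

>>> carry_out(moves=[{"tx": 0, "ty": 0, "tz": 0.012, "ax": 0, "ay": 0, "az": 0}, {"tx": 0, "ty": 0, "tz": 0.02, "ax": 0, "ay": 0, "az": 0}, {"tx": 0, "ty": 0, "tz": 0.04, "ax": 0, "ay": 0, "az": 0}, {"tx": 0, "ty": 0, "tz": 0.04, "ax": 0, "ay": 0, "az": 0}, {"tx": 0, "ty": 0, "tz": 0.02, "ax": 0, "ay": 0, "az": 0}])

```text
clock: 3.22
position: [528.4, 23.6, 212.6]
orientation: [3.133, 0.229, 0.005]
wrist_force: [0.2, 0.1, -2.3]
grip_width: 0.313
```

```bash
python3 - <<'E'
from h import *
grab("b")
q=load("b","side")[0][130:290,180:340]; cv2.imwrite("pics/b1.png",cv2.cvtColor(cv2.resize(q,None,fx=3.5,fy=3.5),cv2.COLOR_RGB2BGR))
E
```

```text
(no output)
```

View pics/b1.png

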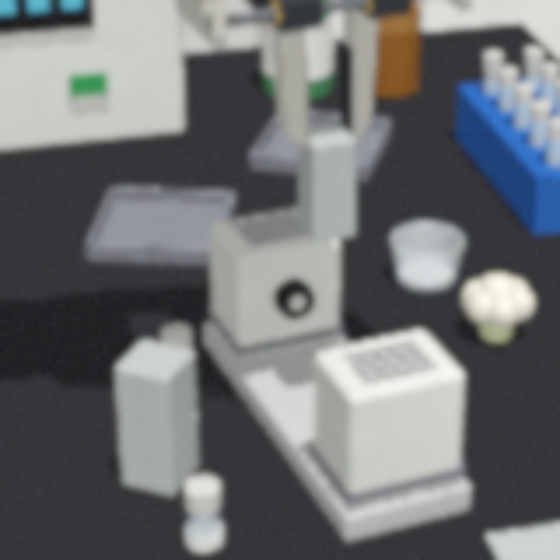

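The block is held upright and lifted clear (crop centre (328,190)), and nothing else has moved. Now I'll carry it to the tray.

>>> carry_out(moves=[{"tx": -0.005, "ty": 0.03, "tz": 0, "ax": 0, "ay": 0, "az": 0}, {"tx": -0.008, "ty": 0.045, "tz": 0, "ax": 0, "ay": 0, "az": 0}, {"tx": -0.01, "ty": 0.055, "tz": 0, "ax": 0, "ay": 0, "az": 0}, {"tx": -0.01, "ty": 0.055, "tz": 0, "ax": 0, "ay": 0, "az": 0}, {"tx": -0.009, "ty": 0.055, "tz": 0, "ax": 0, "ay": 0, "az": 0}])

```text
clock: 3.95
position: [484.9, 265.1, 208.9]
orientation: [3.133, 0.229, -0.002]
wrist_force: [1.7, 0.2, -1.8]
grip_width: 0.317
```

>>> carry_out(moves=[{"tx": -0.008, "ty": 0.045, "tz": 0, "ax": 0, "ay": 0, "az": 0}, {"tx": -0.005, "ty": 0.033, "tz": -0.02, "ax": 0, "ay": 0, "az": 0}, {"tx": 0, "ty": 0, "tz": -0.04, "ax": 0, "ay": 0, "az": 0}, {"tx": 0, "ty": 0, "tz": -0.03, "ax": 0, "ay": 0, "az": 0}, {"tx": 0, "ty": 0, "tz": -0.02, "ax": 0, "ay": 0, "az": 0}])

```text
clock: 4.58
position: [471.7, 341.1, 97.2]
orientation: [3.132, 0.229, -0.005]
wrist_force: [-0.0, -0.5, -1.5]
grip_width: 0.315
```

```bash
python3 - <<'E'
from h import *
grab("c"); s=get_state(); print(s['position'],s['wrist_force'],s['clock'])
for n,b in (("top",(90,260,190,330)),("side",(180,300,100,230))):
    q=load("c",n)[0][b[2]:b[3],b[0]:b[1]]; cv2.imwrite(f"pics/c_{n}x.png",cv2.cvtColor(cv2.resize(q,None,fx=4,fy=4),cv2.COLOR_RGB2BGR))
E
```

```text
[471.256736   340.64543026  96.85492054] [-0.48685351 -0.19319273 -1.94096037] 4.675
```

View pics/c_sidex.png

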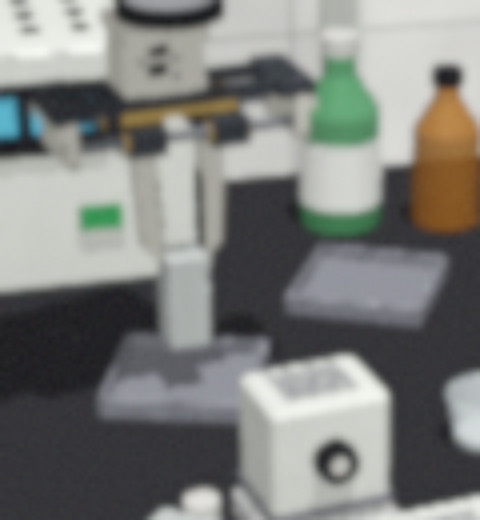

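View pics/c_topx.png

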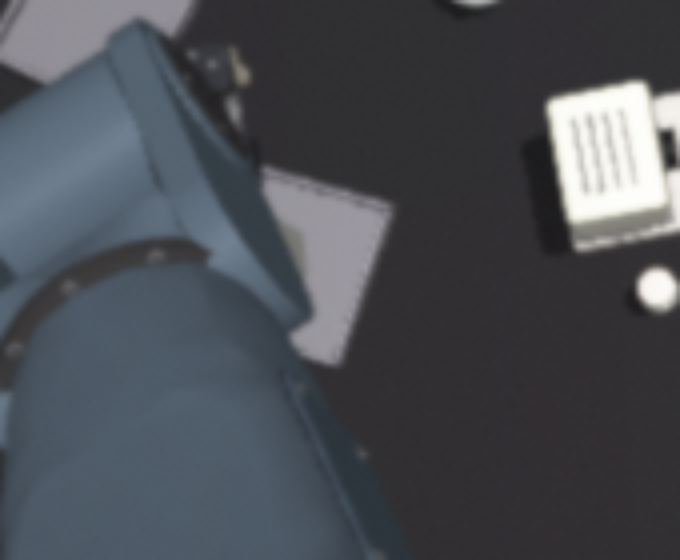

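The block hangs over the tray, about 38 mm above its floor. I'll lower it gently.

>>> carry_out(moves=[{"tx": 0, "ty": 0, "tz": -0.015, "ax": 0, "ay": 0, "az": 0}, {"tx": 0, "ty": 0, "tz": -0.01, "ax": 0, "ay": 0, "az": 0}, {"tx": 0, "ty": 0, "tz": -0.005, "ax": 0, "ay": 0, "az": 0}, {"tx": 0, "ty": 0, "tz": -0.003, "ax": 0, "ay": 0, "az": 0}, {"tx": 0, "ty": 0, "tz": 0, "ax": 0, "ay": 0, "az": 0}])

```text
clock: 5.3
position: [472.9, 341.6, 66.8]
orientation: [-3.133, -0.229, -0.0]
wrist_force: [-0.1, -0.3, -1.3]
grip_width: 0.311
```

>>> carry_out(moves=[{"tx": 0, "ty": 0, "tz": -0.001, "ax": 0, "ay": 0, "az": 0}, {"tx": 0, "ty": 0, "tz": -0.001, "ax": 0, "ay": 0, "az": 0}, {"tx": 0, "ty": 0, "tz": -0.001, "ax": 0, "ay": 0, "az": 0}, {"tx": 0, "ty": 0, "tz": 0, "ax": 0, "ay": 0, "az": 0}, {"tx": 0, "ty": 0, "tz": 0, "ax": 0, "ay": 0, "az": 0}])

```text
clock: 5.92
position: [472.9, 341.6, 63.7]
orientation: [-3.133, -0.229, 0.0]
wrist_force: [0.0, 0.8, -0.4]
grip_width: 0.312
```

>>> carry_out(moves=[{"tx": 0, "ty": 0, "tz": -0.0005, "ax": 0, "ay": 0, "az": 0}, {"tx": 0, "ty": 0, "tz": -0.0005, "ax": 0, "ay": 0, "az": 0}, {"tx": 0, "ty": 0, "tz": -0.0005, "ax": 0, "ay": 0, "az": 0}, {"tx": 0, "ty": 0, "tz": -0.0005, "ax": 0, "ay": 0, "az": 0}, {"tx": 0, "ty": 0, "tz": 0, "ax": 0, "ay": 0, "az": 0}])

```text
clock: 6.55
position: [472.9, 341.7, 62.0]
orientation: [-3.133, -0.229, -0.0]
wrist_force: [-0.7, -0.2, 1.8]
grip_width: 0.309
```

The wrist force changed sign at the expected height, so the block is resting on the floor. Releasing.

>>> carry_out(moves=[{"tx": 0, "ty": 0, "tz": 0, "ax": 0, "ay": 0, "az": 0}, {"tx": 0, "ty": 0, "tz": 0, "ax": 0, "ay": 0, "az": 0}, {"tx": 0, "ty": 0, "tz": 0, "ax": 0, "ay": 0, "az": 0}, {"tx": 0, "ty": 0, "tz": 0, "ax": 0, "ay": 0, "az": 0}, {"tx": 0, "ty": 0, "tz": 0, "ax": 0, "ay": 0, "az": 0}], claw=0.06)

```text
clock: 7.18
position: [472.9, 341.6, 61.7]
orientation: [-3.133, -0.229, -0.0]
wrist_force: [-0.6, 0.1, 0.3]
grip_width: 0.646
```

>>> carry_out(moves=[{"tx": 0, "ty": 0, "tz": 0.02, "ax": 0, "ay": 0, "az": 0}, {"tx": 0, "ty": 0, "tz": 0.04, "ax": 0, "ay": 0, "az": 0}, {"tx": 0, "ty": 0, "tz": 0.04, "ax": 0, "ay": 0, "az": 0}, {"tx": 0, "ty": 0, "tz": 0.04, "ax": 0, "ay": 0, "az": 0}, {"tx": 0, "ty": 0, "tz": 0.01, "ax": 0, "ay": 0, "az": 0}])

```text
clock: 7.8
position: [473.7, 342.1, 214.2]
orientation: [-3.131, -0.229, -0.006]
wrist_force: [0.1, -0.1, 0.1]
grip_width: 0.645
```

>>> carry_out(moves=[{"tx": 0, "ty": -0.03, "tz": 0, "ax": 0, "ay": 0, "az": 0}, {"tx": 0.002, "ty": -0.055, "tz": 0, "ax": 0, "ay": 0, "az": 0}, {"tx": 0.002, "ty": -0.055, "tz": 0, "ax": 0, "ay": 0, "az": 0}, {"tx": 0.002, "ty": -0.055, "tz": 0, "ax": 0, "ay": 0, "az": 0}, {"tx": 0.002, "ty": -0.055, "tz": 0, "ax": 0, "ay": 0, "az": 0}])

```text
clock: 8.43
position: [480.2, 89.9, 210.7]
orientation: [3.133, 0.23, -0.002]
wrist_force: [0.9, -0.2, -0.3]
grip_width: 0.645
```

>>> carry_out(moves=[{"tx": 0, "ty": -0.055, "tz": 0, "ax": 0, "ay": 0, "az": 0.06}, {"tx": 0, "ty": -0.055, "tz": 0, "ax": 0, "ay": 0, "az": 0.06}, {"tx": 0, "ty": -0.055, "tz": 0, "ax": 0, "ay": 0, "az": 0.06}, {"tx": 0, "ty": -0.055, "tz": 0, "ax": 0, "ay": 0, "az": 0.06}, {"tx": 0, "ty": -0.03, "tz": 0, "ax": 0, "ay": 0, "az": 0.058}])

```text
clock: 9.05
position: [480.1, -160.6, 210.6]
orientation: [-3.064, -0.692, 0.002]
wrist_force: [-0.4, 0.4, -0.6]
grip_width: 0.645
```

```bash
python3 - <<'E'
from h import *
grab("d"); s=get_state(); print(s['position'],s['clock'])
pts,r,z=blob("d","top",(130,200,220,290),55,95,74); print('block',pts.mean(0),r,z)
E
```

```text
[ 480.28377929 -160.53468484  210.5282962 ] 9.15
block [472.63483 337.12585] ((472.6927490234375, 336.9299621582031), (32.270530700683594, 33.648075103759766), 8.201430320739746) 72.4834806979235
```

View pics/d_top.png

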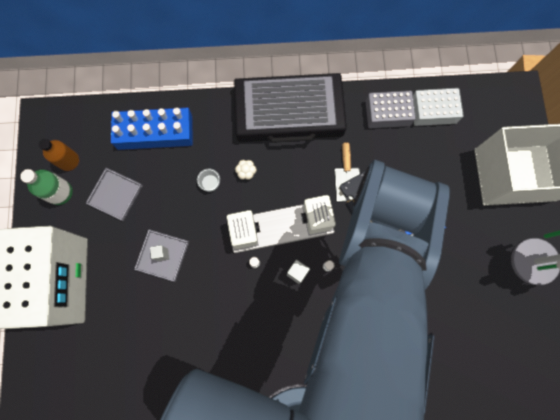

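View pics/d_side.png

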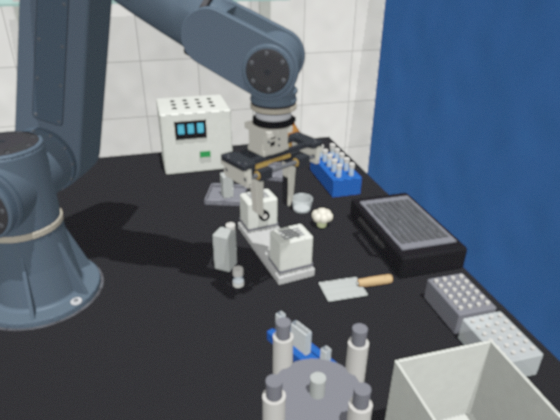

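The block stands upright in the near tray (top view (157,254), top at about 73 mm, position (473,337)), and nothing else has shifted. The cell's position agrees with the groove line to within 1 mm across, so I'll go to it.

>>> carry_out(moves=[{"tx": 0.002, "ty": -0.055, "tz": 0, "ax": 0, "ay": 0, "az": 0}, {"tx": 0.003, "ty": -0.055, "tz": 0, "ax": 0, "ay": 0, "az": 0}, {"tx": 0.003, "ty": -0.045, "tz": -0.02, "ax": 0, "ay": 0, "az": 0}, {"tx": 0.001, "ty": -0.018, "tz": -0.04, "ax": 0, "ay": 0, "az": 0}, {"tx": 0, "ty": 0, "tz": -0.04, "ax": 0, "ay": 0, "az": 0}], claw=0.05)

```text
clock: 9.78
position: [489.7, -331.4, 109.6]
orientation: [-3.065, -0.689, 0.001]
wrist_force: [-0.6, -0.2, -0.6]
grip_width: 0.536
```

```bash
python3 - <<'E'
from h import *
grab("e"); s=get_state(); print(s['position'],s['orientation'],s['clock'])
for n,b in (("top",(370,470,190,270)),("side",(220,370,260,380))):
    q=load("e",n)[0][b[2]:b[3],b[0]:b[1]]; cv2.imwrite(f"pics/e_{n}x.png",cv2.cvtColor(cv2.resize(q,None,fx=5,fy=5,interpolation=cv2.INTER_CUBIC),cv2.COLOR_RGB2BGR))
E
```

```text
[ 487.90262386 -328.9359526   107.19468652] [-3.05827149 -0.68919909  0.00800591] 9.875
```

View pics/e_sidex.png

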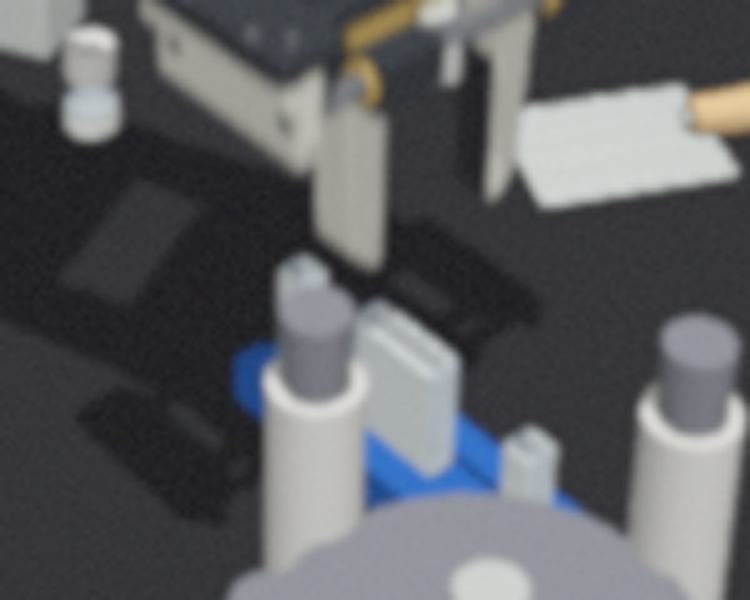

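```bash
python3 - <<'E'
from h import *
for q in [(350,262),(497,200)]: print(ray("side",220+q[0]/5,260+q[1]/5,88))
E
```

```text
[ 471.16762391 -315.21554402   88.        ]
[ 534.0465988  -295.90753366   88.        ]
```

View pics/e_topx.png

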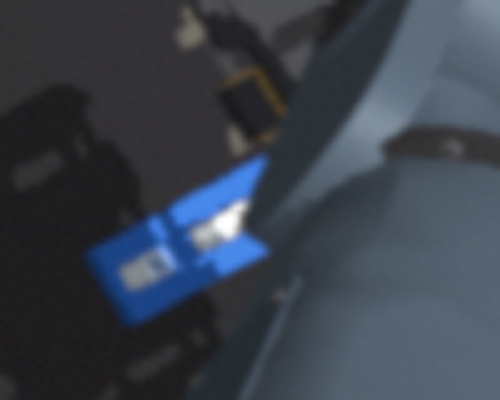

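The side view puts the visible finger ends higher than I expected, so I'll check that with the depth before going down.

```bash
python3 - <<'E'
from h import *
C=cloud("e","side")
for u,v in [(290,290),(290,300),(292,307),(294,311),(295,314),(317,285),(318,292),(319,297),(319,300),(319,304),(310,325)]: print(u,v,C[v,u].round(0))
C=cloud("b","side")
print('b')
for u,v in [(263,160),(263,165),(263,168),(264,171),(283,160),(283,163),(284,166),(275,170),(275,180),(275,195)]: print(u,v,C[v,u].round(0))
E
```

```text
290 290 [ 457. -355.  171.]
290 300 [ 458. -355.  150.]
292 307 [ 462. -353.  133.]
294 311 [ 467. -350.  121.]
295 314 [ 513. -218.   -5.]
317 285 [ 515. -328.  150.]
318 292 [ 518. -327.  134.]
319 297 [ 521. -326.  121.]
319 300 [ 576. -188.   -5.]
319 304 [ 571. -202.   -4.]
310 325 [ 532. -260.   -4.]
b
263 160 [505.  14. 244.]
263 165 [504.  12. 233.]
263 168 [504.  12. 226.]
264 171 [624. 485.  -2.]
283 160 [552.  19. 237.]
283 163 [551.  17. 231.]
284 166 [694. 493.   4.]
275 170 [530.   8. 220.]
275 180 [530.   6. 196.]
275 195 [530.   6. 158.]
```

By depth, the visible finger ends stop about 10 mm above the TCP. The block was still gripped and lifted with its top only 12 mm above the TCP, so the true pads must reach lower than what is drawn, in line with the stated 22 mm. At TCP z = 50 the stated tips (28 mm) clear the stand (20 mm). I'll go down, watch the forces, and use the grip width as the test.

>>> carry_out(moves=[{"tx": 0, "ty": 0, "tz": -0.02, "ax": 0, "ay": 0, "az": 0}, {"tx": 0, "ty": 0, "tz": -0.016, "ax": 0, "ay": 0, "az": 0}, {"tx": 0, "ty": 0, "tz": -0.01, "ax": 0, "ay": 0, "az": 0}, {"tx": 0, "ty": 0, "tz": -0.006, "ax": 0, "ay": 0, "az": 0}, {"tx": 0, "ty": 0, "tz": 0, "ax": 0, "ay": 0, "az": 0}])

```text
clock: 10.5
position: [489.9, -331.3, 59.7]
orientation: [-3.064, -0.692, 0.0]
wrist_force: [0.4, 0.0, 0.7]
grip_width: 0.535
```

>>> carry_out(moves=[{"tx": 0, "ty": 0, "tz": -0.006, "ax": 0, "ay": 0, "az": 0}, {"tx": 0, "ty": 0, "tz": -0.004, "ax": 0, "ay": 0, "az": 0}, {"tx": 0, "ty": 0, "tz": 0, "ax": 0, "ay": 0, "az": 0}, {"tx": 0, "ty": 0, "tz": 0, "ax": 0, "ay": 0, "az": 0}, {"tx": 0, "ty": 0, "tz": 0, "ax": 0, "ay": 0, "az": 0}])

```text
clock: 11.12
position: [489.9, -331.4, 49.9]
orientation: [3.064, 0.692, 0.0]
wrist_force: [-0.9, 0.0, 0.0]
grip_width: 0.54
```

```bash
python3 - <<'E'
from h import *
grab("f"); s=get_state(); print(s['position'],s['orientation'],s['clock'],s['wrist_force'])
for n,b in (("side",(220,370,260,380)),):
    q=load("f",n)[0][b[2]:b[3],b[0]:b[1]]; cv2.imwrite(f"pics/f_{n}x.png",cv2.cvtColor(cv2.resize(q,None,fx=5,fy=5,interpolation=cv2.INTER_CUBIC),cv2.COLOR_RGB2BGR))
E
```

```text
[ 489.93280336 -331.41224468   49.85082435] [3.06434655e+00 6.91624663e-01 2.76699027e-04] 11.225 [-0.65250367 -0.35109066 -0.75541119]
```

View pics/f_sidex.png

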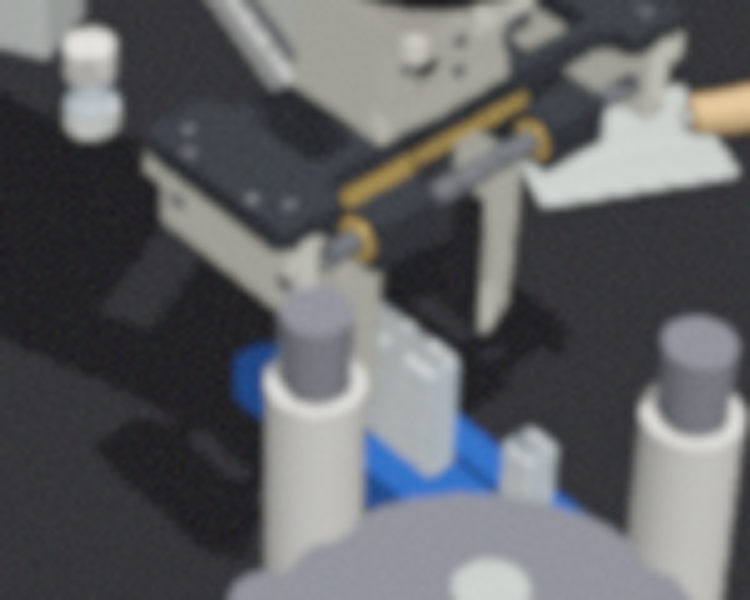

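The fingers straddle the cell (crop (415,390)) on its broad sides, free of the cuvettes. Closing gently.

>>> carry_out(moves=[{"tx": 0, "ty": 0, "tz": 0, "ax": 0, "ay": 0, "az": 0}, {"tx": 0, "ty": 0, "tz": 0, "ax": 0, "ay": 0, "az": 0}, {"tx": 0, "ty": 0, "tz": 0, "ax": 0, "ay": 0, "az": 0}, {"tx": 0, "ty": 0, "tz": 0, "ax": 0, "ay": 0, "az": 0}, {"tx": 0, "ty": 0, "tz": 0, "ax": 0, "ay": 0, "az": 0}], claw=0.005, grip_force=12)

```text
clock: 11.85
position: [489.9, -331.4, 49.7]
orientation: [-3.064, -0.692, 0.0]
wrist_force: [0.3, 0.5, -1.1]
grip_width: 0.144
```

```bash
python3 - <<'E'
from h import *
grab("g"); s=get_state(); print(s['position'],s['orientation'],s['clock'],s['wrist_force'],s['wrist_torque'],s['grip_width']*93)
C=cloud("g","side")
for n,b in (("side",(220,370,260,380)),):
    q=load("g",n)[0][b[2]:b[3],b[0]:b[1]]; cv2.imwrite(f"pics/g_{n}x.png",cv2.cvtColor(cv2.resize(q,None,fx=5,fy=5,interpolation=cv2.INTER_CUBIC),cv2.COLOR_RGB2BGR))
E
```

```text
[ 489.86119074 -331.35285826   49.69917192] [-3.06443317e+00 -6.91764911e-01  9.04561342e-05] 11.95 [-0.12527152 -0.03649923 -1.02582519] [-0.02802917  0.00641085 -0.00122031] 13.247596059082626
```

View pics/g_sidex.png

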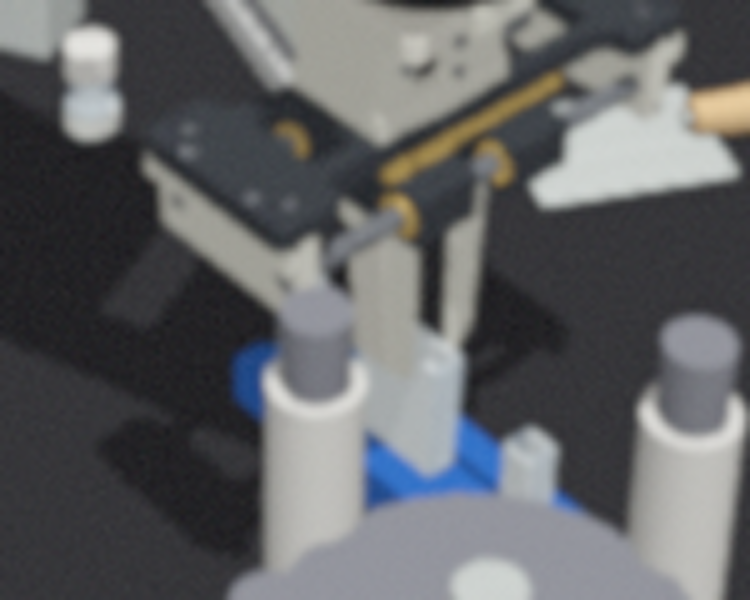

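The grip width is 13.2 mm and the pads are on the frosted sides only. Lifting straight up, slowly at first.

>>> carry_out(moves=[{"tx": 0, "ty": 0, "tz": 0.002, "ax": 0, "ay": 0, "az": 0}, {"tx": 0, "ty": 0, "tz": 0.006, "ax": 0, "ay": 0, "az": 0}, {"tx": 0, "ty": 0, "tz": 0.01, "ax": 0, "ay": 0, "az": 0}, {"tx": 0, "ty": 0, "tz": 0.016, "ax": 0, "ay": 0, "az": 0}, {"tx": 0, "ty": 0, "tz": 0.02, "ax": 0, "ay": 0, "az": 0}], grip_force=18)

```text
clock: 12.58
position: [489.9, -331.4, 105.1]
orientation: [3.064, 0.692, 0.0]
wrist_force: [-0.2, -0.0, -1.3]
grip_width: 0.143
```

>>> carry_out(moves=[{"tx": 0, "ty": 0, "tz": 0.025, "ax": 0, "ay": 0, "az": 0}, {"tx": 0, "ty": 0, "tz": 0.03, "ax": 0, "ay": 0, "az": 0}, {"tx": 0, "ty": 0, "tz": 0.03, "ax": 0, "ay": 0, "az": 0}, {"tx": 0, "ty": 0, "tz": 0.015, "ax": 0, "ay": 0, "az": 0}, {"tx": 0, "ty": 0, "tz": 0.006, "ax": 0, "ay": 0, "az": 0}])

```text
clock: 13.2
position: [489.9, -331.4, 210.6]
orientation: [3.064, 0.692, 0.001]
wrist_force: [-0.7, 0.4, -1.4]
grip_width: 0.144
```

```bash
python3 - <<'E'
from h import *
grab("i"); s=get_state(); print(s['position'],s['grip_width']*93)
for n,b in (("side",(220,370,220,340)),):
    q=load("i",n)[0][b[2]:b[3],b[0]:b[1]]; cv2.imwrite(f"pics/i_{n}x.png",cv2.cvtColor(cv2.resize(q,None,fx=5,fy=5,interpolation=cv2.INTER_CUBIC),cv2.COLOR_RGB2BGR))
E
```

```text
[ 489.82309147 -331.33049665  209.72482599] 13.335644894992651
```

View pics/i_sidex.png

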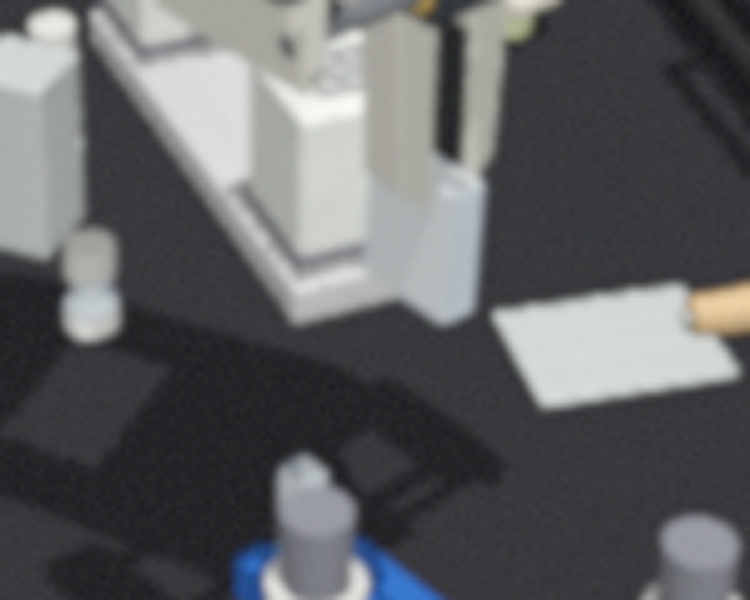

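The cell is held upright (crop (430,245)) and the cuvettes are still in place. Next I'll measure the cell's offset along its length relative to the TCP.

```bash
python3 - <<'E'
from h import *
f=lambda u,v:(220+u/5-.4,220+v/5-.4)
A=ray("side",*f(443,326),175);B=ray("side",*f(477,313),175); print(A,B,(A+B)/2,'len',np.linalg.norm(A-B))
A=ray("side",*f(434,198),225);B=ray("side",*f(487,182),225); print(A,B,(A+B)/2)
d=np.array([np.sin(np.radians(25.4)),-np.cos(np.radians(25.4)),0])
for M in ((A+B)/2,): print('proj',(M-np.array([489.9,-331.4,225]))@d)
C=cloud("i","side")
# window face points: fit plane on narrow end
P=C[262:280,309:315].reshape(-1,3); print(np.median(P,0), (np.median(P,0)-np.array([489.9,-331.4,0]))@d)
P=C[268:276,300:305].reshape(-1,3); print(np.median(P,0))
P=C[268:276,313:316].reshape(-1,3); print(np.median(P,0))
# cuvette/lock: edge in z
m=load("i","side")[0]
E
```

```text
[ 489.15221957 -354.27805521  175.        ] [ 502.38017632 -350.47348044  175.        ] [ 495.76619794 -352.37576783  175.        ] len 13.764215530758023
[ 485.10101621 -351.37656832  225.        ] [ 504.6671296  -347.08781799  225.        ] [ 494.88407291 -349.23219316  225.        ]
proj 18.24629340543915
[ 495.204367   -349.2376951   199.10268244] 18.38864889548808
[ 483.55554136 -336.97801135  190.65615177]
[ 501.01264182 -346.50806407  192.53147384]
```

>>> carry_out(moves=[{"tx": 0.004, "ty": 0.025, "tz": 0, "ax": 0, "ay": 0, "az": -0.033}, {"tx": 0.005, "ty": 0.045, "tz": 0, "ax": 0, "ay": 0, "az": -0.033}, {"tx": 0.005, "ty": 0.05, "tz": 0, "ax": 0, "ay": 0, "az": -0.033}, {"tx": 0.005, "ty": 0.05, "tz": 0, "ax": 0, "ay": 0, "az": -0.033}, {"tx": 0.005, "ty": 0.05, "tz": 0, "ax": 0, "ay": 0, "az": -0.033}])

```text
clock: 13.92
position: [513.4, -109.7, 208.7]
orientation: [-3.111, -0.435, 0.002]
wrist_force: [-0.0, -0.6, -0.3]
grip_width: 0.144
```

>>> carry_out(moves=[{"tx": 0.005, "ty": 0.05, "tz": 0, "ax": 0, "ay": 0, "az": -0.033}, {"tx": 0.005, "ty": 0.045, "tz": 0, "ax": 0, "ay": 0, "az": -0.033}, {"tx": 0.004, "ty": 0.03, "tz": 0, "ax": 0, "ay": 0, "az": -0.033}, {"tx": 0.002, "ty": 0.011, "tz": 0, "ax": 0, "ay": 0, "az": -0.038}, {"tx": 0, "ty": 0, "tz": 0, "ax": 0, "ay": 0, "az": 0}])

```text
clock: 14.55
position: [529.5, 25.2, 208.7]
orientation: [-3.133, -0.225, 0.003]
wrist_force: [-0.3, 0.5, -0.5]
grip_width: 0.139
```

```bash
python3 - <<'E'
from h import *
grab("j"); s=get_state(); print(s['position'],s['orientation'],s['grip_width']*93,s['clock'])
for n,b in (("side",(200,350,120,240)),("top",(210,350,180,290))):
    q=load("j",n)[0][b[2]:b[3],b[0]:b[1]]; cv2.imwrite(f"pics/j_{n}x.png",cv2.cvtColor(cv2.resize(q,None,fx=5,fy=5,interpolation=cv2.INTER_CUBIC),cv2.COLOR_RGB2BGR))
E
```

```text
[529.55160392  24.24449921 209.08178964] [ 3.13355547e+00  2.24188588e-01 -1.88882462e-03] 13.666521558252212 14.65
```

View pics/j_sidex.png

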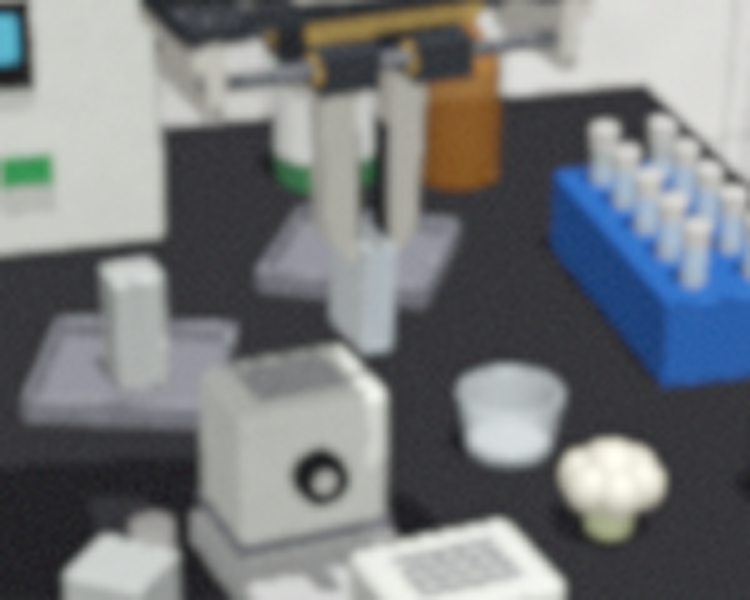

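View pics/j_topx.png

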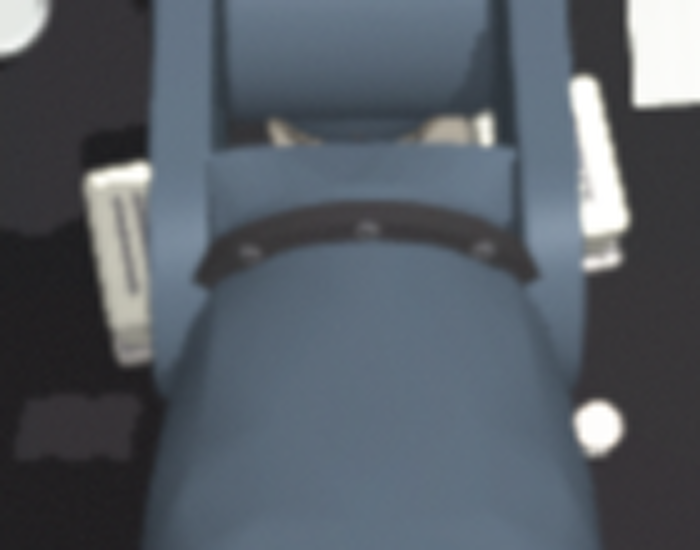

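```bash
cat >> h.py <<'E'
def proj(n,P):
    c=camera_info(n); R=cv2.Rodrigues(np.array(c['rotation']))[0]; q=R.T@(np.array(P)-c['origin']); K=c['camera_matrix']; return (K@q)[:2]/q[2]
E
python3 - <<'E'
from h import *
t=np.radians(8.15); ex=np.array([np.cos(t),np.sin(t),0]); ey=np.array([-np.sin(t),np.cos(t),0]); O=np.array([530.1,24.9,68])
s=lambda P:((proj("side",P)-[200,120]+.4)*5).round(0)
print('lamp barrel end',s(O+55*ey), 'rim L/R',s(O+55*ey-14*ex),s(O+55*ey+14*ex),'top/bot',s(O+55*ey+[0,0,14]),s(O+55*ey-[0,0,14]))
T=np.array([529.9,24.9,210-10]); 
for sx in(-1,1):
  for sz in(-1,1): print('win -y',sx,sz,s(T-21*ey+sx*6.75*ex+[0,0,25*sz]))
print('long bottom far L',s(T+21*ey-6.75*ex-[0,0,25]))
# housing corners top
for c in [(-40,-66),(40,-66),(40,-129),(-40,-129)]: print('det top',c,s(O+c[0]*ex+c[1]*ey+[0,0,37]))
for c in [(-40,66),(40,66),(40,129),(-40,129)]: print('lamp top',c,s(O+c[0]*ex+c[1]*ey+[0,0,37]))
q=load("j","side")[0][185:235,245:285]; cv2.imwrite("pics/j2.png",cv2.cvtColor(cv2.resize(q,None,fx=12,fy=12,interpolation=cv2.INTER_CUBIC),cv2.COLOR_RGB2BGR))
q=load("j","side")[0][160:200,255:295]; cv2.imwrite("pics/j3.png",cv2.cvtColor(cv2.resize(q,None,fx=12,fy=12,interpolation=cv2.INTER_CUBIC),cv2.COLOR_RGB2BGR))
E
```

```text
lamp barrel end [322. 475.] rim L/R [296. 480.] [348. 469.] top/bot [322. 450.] [323. 499.]
win -y -1 -1 [370. 348.]
win -y -1 1 [371. 247.]
win -y 1 -1 [398. 343.]
win -y 1 1 [399. 242.]
long bottom far L [335. 311.]
det top (-40, -66) [342. 542.]
det top (40, -66) [502. 507.]
det top (40, -129) [565. 573.]
det top (-40, -129) [398. 611.]
lamp top (-40, 66) [238. 414.]
lamp top (40, 66) [388. 385.]
lamp top (40, 129) [339. 334.]
lamp top (-40, 129) [194. 361.]
```

View pics/j2.png

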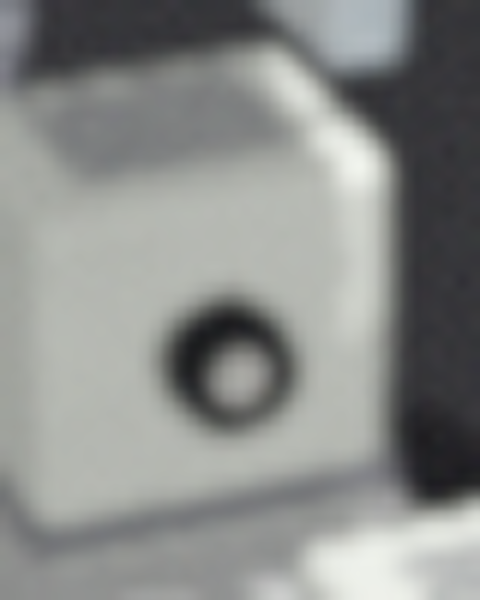

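View pics/j3.png

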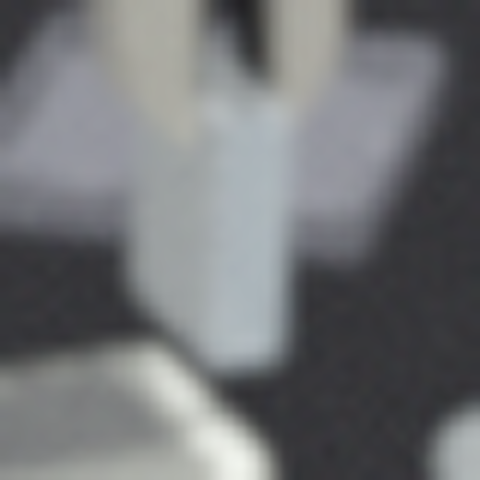

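Cell and barrel appear to differ sideways by about 1 px. I'll measure that at sub-pixel from edge profiles while the cell is still unobstructed.

```bash
python3 - <<'E'
from h import *
p,d=load("j","side"); g=p.astype(float).mean(-1)
for r in range(182,187): print(r,g[r,260:286].round(0).astype(int))
for r in (214,215,216,217): print(r,g[r,254:276].round(0).astype(int))
print('col');
for c in (263,264,265): print(c,g[205:226,c].round(0).astype(int))
for c in (274,275,276): print(c,g[180:198,c].round(0).astype(int))
s=get_state();print(s['position'],s['orientation'])
E
```

```text
182 [ 54  54  54  55  64  97 137 155 159 161 162 164 171 177 177 179 180 174
 148 102  70  67  68  72  69  62]
183 [ 55  55  55  54  61  90 128 150 159 161 162 165 172 178 179 179 179 174
 145  92  62  57  56  57  58  58]
184 [ 57  54  57  53  56  78 112 140 156 159 161 164 172 179 181 179 178 173
 140  90  59  56  55  54  55  56]
185 [ 54  53  54  55  56  64  90 120 146 157 161 165 173 181 181 181 178 170
 139  88  58  53  56  58  55  54]
186 [ 57  56  55  56  56  56  69  94 125 148 158 164 174 182 183 180 178 169
 136  88  57  56  55  54  53  56]
214 [182 181 177 160 122  70  37  34  57  93 120 125 112  77  75 122 161 178
 183 185 185 179]
215 [181 182 177 159 120  68  34  43  82 126 151 156 140 104  74 111 158 178
 184 183 182 177]
216 [182 181 178 165 130  75  41  51 100 142 162 165 148 108  76 114 159 179
 183 184 183 177]
217 [181 180 179 171 143  99  59  52  98 139 157 156 133  97  88 128 164 179
 182 182 184 174]
col
263 [181 181 181 170 140  87  42  30  54  93 126 142 139 114  77  97 148 173
 180 177 163]
264 [182 181 179 167 136  85  39  37  71 120 151 162 157 131  90 100 147 174
 182 176 158]
265 [182 182 181 173 147 100  52  37  78 125 156 165 156 130  95 113 155 176
 181 175 154]
274 [178 179 177 179 181 181 183 182 184 173 136  87  60  75 117 171 211 232]
275 [180 178 179 179 179 181 180 182 185 171 130  80  55  56  78 126 177 213]
276 [180 180 180 179 178 178 178 180 182 164 124  75  56  53  57  80 124 171]
[529.55160392  24.24449921 209.08178964] [ 3.13355547e+00  2.24188588e-01 -1.88882462e-03]
```

>>> carry_out(moves=[{"tx": 0, "ty": 0, "tz": 0, "ax": 0, "ay": 0, "az": 0}, {"tx": 0, "ty": 0, "tz": 0, "ax": 0, "ay": 0, "az": 0}, {"tx": 0, "ty": 0, "tz": 0, "ax": 0, "ay": 0, "az": 0}, {"tx": 0, "ty": 0, "tz": 0, "ax": 0, "ay": 0, "az": 0}, {"tx": 0, "ty": 0, "tz": 0, "ax": 0, "ay": 0, "az": 0}])

```text
clock: 15.28
position: [529.8, 24.6, 209.7]
orientation: [-3.134, -0.223, 0.0]
wrist_force: [1.3, 0.3, -0.4]
grip_width: 0.141
```

```bash
cat >> h.py <<'E'
t=np.radians(8.15); ex=np.array([np.cos(t),np.sin(t),0]); ey=np.array([-np.sin(t),np.cos(t),0])
def cross(row,a,b,lev):
    # crossings of lev in row[a:b]
    o=[]
    for u in range(a,b):
        if (row[u]-lev)*(row[u+1]-lev)<0: o.append(round(u+(lev-row[u])/(row[u+1]-row[u]),2))
    return o
E
python3 - <<'E'
from h import *
grab("k"); s=get_state(); print(s['position'],s['orientation'],s['clock'])
g=load("k","side")[0].astype(float).mean(-1)
for r in range(180,188): print(r,cross(g[r],258,286,115))
for r in range(172,188,2): print(r,np.diff(g[r,266:277]).round(0).astype(int))
T=np.array(s['position'])-[0,0,10]; T[2]=199.5
for nm,o in (('L',21*ey-6.75*ex),('F',-21*ey-6.75*ex),('R',-21*ey+6.75*ex)): print(nm,proj("side",T+o-[0,0,15]),proj("side",T+o-[0,0,25]))
print([cross(g[:,c],182,196,115) for c in (273,274,275,276)])
print('block in b')
g=load("b","side")[0].astype(float).mean(-1)
T=np.array([527.9,23.6-2,187])
for nm,o in (('L',15*ey-15*ex),('F',-15*ey-15*ex),('R',-15*ey+15*ex)): print(nm,proj("side",T+o-[0,0,0]),proj("side",T+o-[0,0,35]))
for r in (172,176,180,184,188): print(r,g[r,260:288].astype(int))
print([cross(g[:,c],185,210,100) for c in (274,276,278)])
E
```

```text
[529.85821779  24.63800089 209.73308232] [-3.13366454e+00 -2.23000227e-01  4.69396948e-05] 15.375
180 [np.float64(265.52), np.float64(280.17)]
181 [np.float64(265.6), np.float64(279.27)]
182 [np.float64(265.67), np.float64(278.88)]
183 [np.float64(265.82), np.float64(278.74)]
184 [np.float64(266.51), np.float64(278.7)]
185 [np.float64(267.45), np.float64(278.67)]
186 [np.float64(268.47), np.float64(278.71)]
187 [np.float64(269.48), np.float64(278.63)]
172 [ 2  3 -1  3  1  3  6  5  2  1]
174 [ 5  0  1  0  0  4  6  6  3 -1]
176 [11  3  2 -1  2  2  9  5  1  0]
178 [13  4  2  1  0  3  9  5  1  1]
180 [20  7  0  1  2  4  8  3  2  1]
182 [24  7  0  0  3  7  7  2  1  1]
184 [26 21  8  3  3  5  9  3  0  1]
186 [16 29 26 19 13 11 10  3 -1 -1]
L [266.56834387 178.07528826] [266.58347537 181.96462994]
F [273.69646929 185.40454018] [273.68115886 189.37564893]
R [279.16900146 184.39440168] [279.13014491 188.35313912]
[[np.float64(189.93), np.float64(192.94)], [np.float64(190.13), np.float64(193.97)], [np.float64(190.1), np.float64(194.82)], [np.float64(189.96), np.float64(195.78)]]
block in b
L [263.7521199  179.34323414] [263.84654243 192.93257501]
F [268.79549937 184.61628826] [268.81605363 198.40723296]
R [280.96585238 182.3857123 ] [280.80494281 196.08253152]
172 [152 153 153 152 150 145 142 140 151 172 186 191 188 183 179 178 177 180
 178 175 171 162 154 152 153 153 156 144]
176 [124 126 129 128 127 129 131 131 139 154 169 174 173 173 171 171 173 173
 174 173 170 163 154 150 146 136 117  92]
180 [ 67  65  70  73  87 113 129 132 139 155 167 172 172 173 171 173 172 173
 174 174 169 148 123 109 105  89  69  58]
184 [ 58  56  54  58  79 113 129 133 140 155 170 172 173 172 172 173 173 173
 173 174 167 136  92  62  53  56  53  52]
188 [ 62  65  68  79  98 118 129 133 140 155 168 173 175 172 172 171 173 173
 174 173 167 137  93  61  54  57  55  54]
[[], [], [np.float64(198.53)]]
```

```bash
python3 - <<'E'
from h import *
def pl(tag,u0,u1,v0,v1,O,nm):
    P=cloud(tag,"side")[v0:v1,u0:u1].reshape(-1,3)-O; y=P@ey; x=P@ex
    print(nm,'ey med',np.median(y).round(2),'std',y.std().round(1),'ex',np.median(x).round(2),'n',len(y))
T=np.array([529.9,24.6,0]); 
pl("k",274,278,172,188,T,'cell window (exp -21)')
pl("b",271,280,172,194,np.array([527.9,23.6,0]),'block face in b (exp -15-2)')
B=np.array([530.1,24.9,0])
pl("k",247,258,203,215,B,'lamp face (exp +66)')
pl("a",247,258,203,215,B,'lamp face a')
pl("a",272,290,250,263,B,'det outer face? a (exp -129)')
pl("k",273,290,250,263,B,'det outer k')
# stand original cell window in a
t=np.radians(25.3); e2=np.array([-np.sin(t),np.cos(t),0])
P=cloud("a","side")[333:350,307:311].reshape(-1,3)-[489.9,-331.4,0]; print('orig window',np.median(P@e2),(P@e2).std())
E
```

```text
cell window (exp -21) ey med -18.65 std 1.7 ex -1.71 n 64
block face in b (exp -15-2) ey med -17.87 std 66.8 ex -0.37 n 198
lamp face (exp +66) ey med 65.76 std 2.5 ex -27.46 n 132
lamp face a ey med 66.32 std 2.6 ex -28.28 n 132
det outer face? a (exp -129) ey med -129.44 std 78.3 ex -37.65 n 234
det outer k ey med -129.63 std 80.0 ex -36.71 n 221
orig window -18.709604384746584 1.5540741652310808
```

```bash
python3 - <<'E'
from h import *
ims=[]
for i in range(3):
    p,_=read_camera("side"); ims.append(p.astype(float))
g=np.mean(ims,0).mean(-1)
def pk(r,a,b,sg):
    d=np.diff(g[r-1:r+2].mean(0)); w=np.clip(sg*d[a:b],0,None)**2; return (w*(np.arange(a,b)+.5)).sum()/w.sum()
rows=np.arange(169,188)
for nm,a,b,sg in (('F',270,276,1),('R',276,281,-1)):
    v=[pk(r,a,b,sg) for r in rows]; print(nm,np.round(v,2), np.polyfit(rows[4:],v[4:],1))
v=[pk(r,262,268,1) for r in range(170,183)]; print('L',np.round(v,2))
cv2.imwrite("pics/k3.png",cv2.resize(np.mean(ims,0)[155:200,250:295,::-1].astype(np.uint8),None,fx=13,fy=13,interpolation=cv2.INTER_CUBIC))
E
```

```text
F [271.91 272.28 272.74 272.86 272.78 272.74 272.71 272.63 272.57 272.52
 272.51 272.38 272.24 272.13 272.14 272.11 271.84 271.41 271.22] [-9.90004167e-02  2.90082867e+02]
R [279.59 279.41 279.29 279.19 279.13 279.06 279.   278.9  278.81 278.71
 278.65 278.63 278.66 278.69 278.68 278.66 278.63 278.61 278.56] [-3.56241204e-02  2.85170626e+02]
L [266.6  266.51 266.37 266.26 266.22 266.06 265.91 265.78 265.69 265.6
 265.5  265.44 265.47]
```

View pics/k3.png

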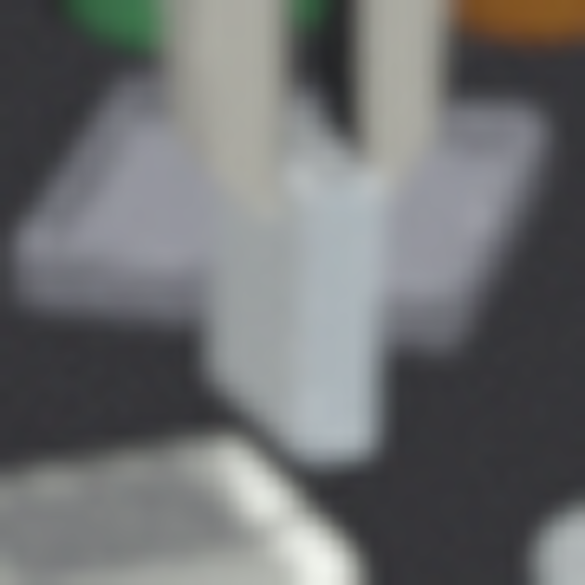

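The edges suggest the cell may lean a few degrees in the grip. I'll check that with plane fits on depth.

```bash
python3 - <<'E'
from h import *
D=[read_camera("side")[1] for _ in range(6)]; d=np.median(D,0)
c=camera_info("side");K=c['camera_matrix'];R=cv2.Rodrigues(np.array(c['rotation']))[0]
def cl(d):
    v,u=np.indices(d.shape); return np.stack([(u-K[0,2])/K[0,0]*d,(v-K[1,2])/K[1,1]*d,d],-1)@R.T+c['origin']
C=cl(d)
def line(u0,u1,v0,v1,axis,nm):
    P=C[v0:v1,u0:u1].reshape(-1,3)-[529.9,24.7,210]; x=P@ex;y=P@ey;z=P[:,2]
    if axis=='y': A=np.c_[x,z,np.ones(len(x))]; s=np.linalg.lstsq(A,y,rcond=None); 
    else: A=np.c_[y,z,np.ones(len(x))]; s=np.linalg.lstsq(A,x,rcond=None)
    r=A@s[0]-(y if axis=='y' else x); print(nm,'slopes',s[0][:2].round(3),'deg z',np.degrees(np.arctan(s[0][1])).round(1),'rms',r.std().round(2),'range z',z.min().round(),z.max().round(), 'const',s[0][2].round(2))
line(274,278,173,188,'y','window (y vs x,z)')
line(267,271,175,184,'x','broad face (x vs y,z)')
line(246,262,202,210,'y','lamp face')
line(245,258,202,226,'y','lamp face2')
s=get_state();print(s['clock'],s['grip_width']*93)
# silhouettes of fingers: vertical?
g=load("k","side")[0].astype(float).mean(-1)
for r in range(140,166,4): print(r,g[r,258:290].astype(int))
E
```

```text
window (y vs x,z) slopes [-0.009  0.011] deg z 0.7 rms 0.94 range z -32.0 4.0 const -18.95
broad face (x vs y,z) slopes [0.019 0.036] deg z 2.1 rms 0.44 range z -34.0 -8.0 const -7.94
lamp face slopes [-0.109  0.168] deg z 9.5 rms 2.67 range z -130.0 -109.0 const 85.03
lamp face2 slopes [-0.344  0.003] deg z 0.2 rms 4.42 range z -178.0 -109.0 const 59.08
15.825 13.320010808249144
140 [190 193 193 182 163 151 154 159 161 162 162 162 171 186 194 191 179 162
 150 150 158 164 167 168 168 164 153 129 101  89  92  90]
144 [191 196 197 186 165 154 161 166 167 167 168 167 172 183 191 186 159 114
  96 124 150 164 167 167 166 161 141 110  85  82  83  85]
148 [192 196 199 192 174 157 154 161 166 167 168 167 161 162 177 182 157 104
  66  97 145 163 168 168 168 160 134 101  81  81  81  83]
152 [145 162 172 174 166 156 151 161 166 168 168 165 160 142 126 112  83  54
  54  98 144 163 168 168 166 156 128  94  78  77  82  81]
156 [ 80  81  84  94 116 136 149 160 166 168 167 167 159 133  96  71  56  42
  52 100 143 163 168 167 163 144 110  83  74  78  78  80]
160 [ 60  72  78  87 108 129 149 158 166 167 168 167 159 132  92  64  49  38
  54 100 143 162 168 166 159 131  88  61  57  54  54  55]
164 [117 127 131 134 136 141 148 153 161 167 167 167 161 150 148 143 125  87
  68  98 142 163 168 168 161 145 129 125 129 125 126 128]
```

Depth gives about 2° and the image edges about 3.5°: the cell's bottom leans towards -x of the bench. It also sits 2.4 mm towards +y and about 1.5 mm towards -x of where it should be. I'll correct all three while aloft and check again.

>>> carry_out(moves=[{"tx": 0.0008, "ty": -0.001, "tz": 0, "ax": 0.003, "ay": -0.022, "az": 0}, {"tx": 0.0008, "ty": -0.001, "tz": 0, "ax": 0.003, "ay": -0.022, "az": 0}, {"tx": 0, "ty": 0, "tz": 0, "ax": 0, "ay": 0, "az": 0}, {"tx": 0, "ty": 0, "tz": 0, "ax": 0, "ay": 0, "az": 0}, {"tx": 0, "ty": 0, "tz": 0, "ax": 0, "ay": 0, "az": 0}])

```text
clock: 16.45
position: [531.5, 22.6, 209.7]
orientation: [-3.13, -0.223, -0.069]
wrist_force: [-0.2, -0.0, -0.4]
grip_width: 0.142
```

```bash
cat > m.py <<'E'
from h import *
fr=[read_camera("side") for _ in range(5)]
g=np.mean([f[0].astype(float) for f in fr],0).mean(-1); d=np.median([f[1] for f in fr],0)
c=camera_info("side");K=c['camera_matrix'];R=cv2.Rodrigues(np.array(c['rotation']))[0]
v,u=np.indices(d.shape); C=np.stack([(u-K[0,2])/K[0,0]*d,(v-K[1,2])/K[1,1]*d,d],-1)@R.T+c['origin']
O=np.array([530.1,24.9,0])
def line(u0,u1,v0,v1,axis,nm):
    P=C[v0:v1,u0:u1].reshape(-1,3)-O; x=P@ex;y=P@ey;z=P[:,2]
    a,b=(x,y) if axis=='y' else (y,x)
    A=np.c_[a-a.mean(),z-z.mean(),np.ones(len(x))]; s=np.linalg.lstsq(A,b,rcond=None)[0]
    print(nm,'tilt deg',np.degrees(s[1]).round(1),'mean',s[2].round(2),'rms',(A@s-b).std().round(2),'z',z.min().round(),z.max().round())
def pk(r,a,b,sg):
    dd=np.diff(g[r-1:r+2].mean(0)); w=np.clip(sg*dd[a:b],0,None)**2; return (w*(np.arange(a,b)+.5)).sum()/w.sum()
E
cat > m1.py <<'E'
from m import *
line(275,279,173,188,'y','window'); line(268,272,175,184,'x','broad')
for nm,a,b,sg,r0,r1 in (('L',262,269,1,171,182),('F',270,277,1,173,184),('R',277,283,-1,172,188)):
    rows=np.arange(r0,r1); v=[pk(r,a,b,sg) for r in rows]; print(nm,np.round(v,2),np.polyfit(rows,v,1)[0].round(3))
s=get_state();print(s['clock'],s['position'],s['orientation'])
E
python3 m1.py
```

```text
window tilt deg 0.1 mean -21.21 rms 0.97 z 178.0 215.0
broad tilt deg 0.9 mean -6.66 rms 0.42 z 176.0 203.0
L [268.05 268.   267.76 267.49 267.41 267.29 267.09 266.94 266.88 266.87
 266.89] -0.131
F [273.56 273.47 273.45 273.42 273.42 273.42 273.44 273.41 273.39 273.4
 273.39] -0.012
R [280.02 280.   280.01 280.03 280.07 280.03 280.   279.97 279.94 279.92
 279.92 279.94 279.96 279.96 279.95 279.9 ] -0.008
16.7 [531.50100989  22.64640593 209.7175928 ] [-3.13007507 -0.22270107 -0.06946049]
```

Now upright to within about 0.5–0.9°. The window is at -21.2 mm and the broad face at -6.7 mm (ideal -21 and -6.75). Lowering straight into the light path (132 mm).

>>> carry_out(moves=[{"tx": 0, "ty": 0, "tz": -0.02, "ax": 0, "ay": 0, "az": 0}, {"tx": 0, "ty": 0, "tz": -0.025, "ax": 0, "ay": 0, "az": 0}, {"tx": 0, "ty": 0, "tz": -0.025, "ax": 0, "ay": 0, "az": 0}, {"tx": 0, "ty": 0, "tz": -0.02, "ax": 0, "ay": 0, "az": 0}, {"tx": 0, "ty": 0, "tz": -0.01, "ax": 0, "ay": 0, "az": 0}])

```text
clock: 17.32
position: [531.1, 22.7, 108.8]
orientation: [-3.13, -0.223, -0.068]
wrist_force: [-0.2, -0.4, -0.7]
grip_width: 0.141
```

>>> carry_out(moves=[{"tx": 0, "ty": 0, "tz": -0.012, "ax": 0, "ay": 0, "az": 0}, {"tx": 0, "ty": 0, "tz": -0.01, "ax": 0, "ay": 0, "az": 0}, {"tx": 0, "ty": 0, "tz": -0.006, "ax": 0, "ay": 0, "az": 0}, {"tx": 0, "ty": 0, "tz": -0.004, "ax": 0, "ay": 0, "az": 0}, {"tx": 0, "ty": 0, "tz": 0, "ax": 0, "ay": 0, "az": 0}])

```text
clock: 17.95
position: [531.5, 22.6, 77.7]
orientation: [-3.13, -0.223, -0.069]
wrist_force: [0.6, -0.2, -1.0]
grip_width: 0.145
```

>>> carry_out(moves=[{"tx": 0, "ty": 0, "tz": 0, "ax": 0, "ay": 0, "az": 0}, {"tx": 0, "ty": 0, "tz": 0, "ax": 0, "ay": 0, "az": 0}, {"tx": 0, "ty": 0, "tz": 0, "ax": 0, "ay": 0, "az": 0}, {"tx": 0, "ty": 0, "tz": 0, "ax": 0, "ay": 0, "az": 0}, {"tx": 0, "ty": 0, "tz": 0, "ax": 0, "ay": 0, "az": 0}])

```text
clock: 18.58
position: [531.5, 22.6, 77.8]
orientation: [-3.13, -0.223, -0.07]
wrist_force: [0.4, -0.5, 0.1]
grip_width: 0.144
```

```bash
python3 - <<'E'
from m import *
s=get_state();print(s['clock'],s['position'],s['orientation'],s['wrist_force'],s['grip_width']*93)
O3=O+[0,0,68]
for nm,o in (('F',-21*ey-6.75*ex),('R',-21*ey+6.75*ex),('L',21*ey-6.75*ex),('R2',21*ey+6.75*ex)): print(nm,proj("side",O3+o+[0,0,25]),proj("side",O3+o))
cv2.imwrite("pics/l1.png",cv2.resize(fr[-1][0][180:260,230:320,::-1],None,fx=8,fy=8,interpolation=cv2.INTER_CUBIC))
cv2.imwrite("pics/l_side.png",fr[-1][0][:,:,::-1])
p,_=read_camera("top"); cv2.imwrite("pics/l_top.png",p[:,:,::-1])
for r in range(214,232): print(r,g[r,262:290].round(0).astype(int))
E
```

```text
18.825 [531.47254134  22.58910905  77.74411568] [-3.13007106 -0.22252872 -0.06958711] [ 0.10141813  0.4203108  -0.22470079] 13.033797778135101
F [273.63160328 220.43381281] [273.5956954  229.55888892]
R [278.89447003 219.31989884] [278.80444787 228.41971436]
L [266.77228548 212.41886012] [266.80642902 221.37702259]
R2 [271.91859789 211.36708157] [271.9009846  220.30069693]
214 [ 63 102 130 146 159 166 167 169 167 158 157 159 145 108  71  99 143 163
 167 168 161 132  85  57  54  55  56  55]
215 [ 80 118 138 148 160 166 167 170 171 161 155 156 147 116  79  99 142 163
 167 164 151 119  77  57  55  55  56  55]
216 [ 96 133 147 151 160 167 168 171 174 167 158 156 152 130  98 104 142 162
 167 160 141 106  70  56  54  55  55  56]
217 [ 95 133 144 149 157 165 168 171 175 171 165 161 156 144 121 119 145 162
 163 152 126  90  63  55  55  54  54  55]
218 [ 77 110 124 133 149 162 167 171 177 176 174 171 163 154 144 144 158 164
 156 135 102  72  57  56  55  55  55  55]
219 [ 73  77  88 110 140 160 166 171 177 178 182 183 173 164 161 170 176 168
 145 111  78  60  55  55  55  54  54  55]
220 [112  
[... 717 characters left out ...]
131 126 126 134 147 155 157 157 160 166 173 176 177 178 173 144
  98  71  76  98 124 138 144 156 177 195]
227 [123 121 120 123 128 138 149 156 157 158 159 166 173 177 178 179 176 162
 144 138 145 165 190 202 205 208 216 224]
228 [129 134 137 139 142 147 152 156 157 159 161 170 181 189 191 192 195 197
 200 201 204 210 221 228 228 226 224 221]
229 [143 146 149 148 147 149 153 158 163 172 179 189 202 212 216 216 218 221
 225 225 224 222 221 221 218 213 207 202]
230 [147 146 147 146 146 148 153 161 179 198 209 215 223 230 232 230 226 222
 219 216 212 207 202 199 192 186 186 192]
231 [145 144 144 144 144 147 152 165 192 215 227 231 234 236 235 230 219 208
 199 194 190 188 188 190 185 178 181 190]
```

View pics/l1.png

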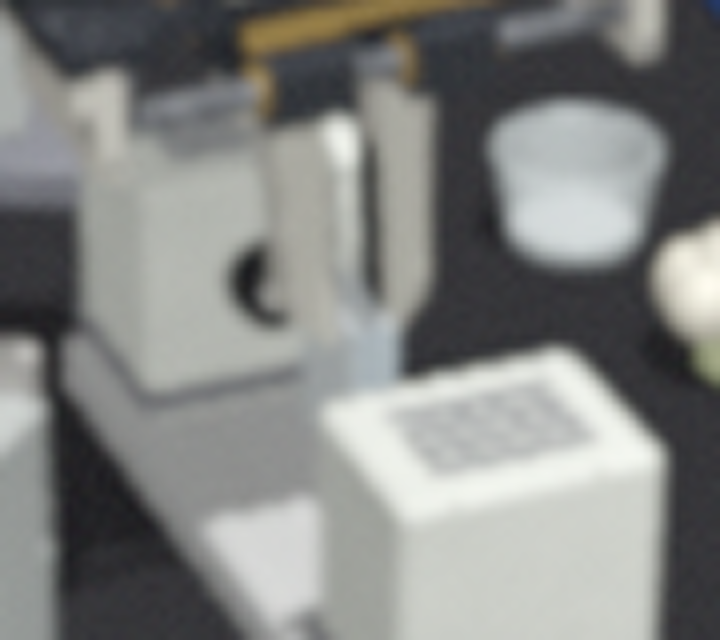

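View pics/l_side.png

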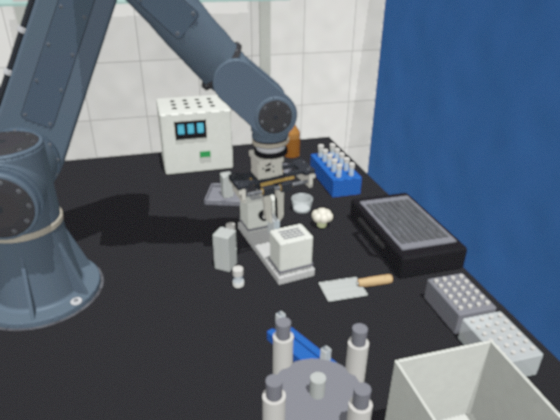

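The cell hangs between the barrels. In the side view its window edges are at u = 273.0 and 279.65, against 273.6 and 278.85 predicted, so the centre is within about 0.5 mm. Its top rim at v ≈ 221.3 matches the expected 221.2. It is free of the base plate, the block is still in the tray (226,185), and the cuvettes and other objects haven't moved. Handing in.

```bash
python3 -c "
from rig import *
print(hand_in()); s=get_state(); print(s['clock'],s['position'],s['grip_width'])"
```

```text
the job is handed in; nothing more can be done
None
the job is handed in; nothing more can be done
```

I moved the small steel block from the light path to the nearer grey tray, where it stands upright. Then I took the glass cell by its frosted sides and handed the job in at about 19 s, still holding it between lamp and detector.

**Last checks:**
- **Position across the beam:** the cell's centre is within about 0.5 mm of the light path in the side view.
- **Height:** the cell's top edge is within about 1 mm of where it should be.
- **Along the beam and tilt:** measured just before lowering, the cell was within about 0.3 mm of midway and leaned less than 1°.
- **Forces and grip:** wrist force readings stayed below about 3 N, and the grip is steady at about 13 mm.
- **Everything else:** no other object appears to have moved in the last side view. The top view of the beam was hidden by the arm, so the final position rests on the side camera alone.

**Checks that disagreed:**
- **Lean in the grip:** after lifting, the cell leaned about 2° by depth and 3.5° by image edges, and sat off centre by about 2.4 mm along its length and 1.5 mm across. I corrected this in the air with a 2.5° tool tilt and small shifts.
- **Finger length:** the fingers drawn in the images end about 10 mm above the tool point, not 22 mm below it as stated. I relied on the stated value, because both grips held.

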